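Close out an inspection batch: sort the last two parts, hold the clip open on the card

ROBOT

A 6-joint arm with a two-finger parallel gripper is mounted at the origin on the work surface. World frame = base frame: x ahead of the robot, y to its left, z up, the work surface at z = 0. Lengths are in m, angles in rad, forces in N, time in s.
With the tool pointing down it reaches from about 0.325 to 0.85 m from the base axis. Payload 15.5 kg.
Tool frame: the origin (TCP) lies at the very end of the fingers, on their centre line; the grasp point (between the pads) lies r.grip_depth behind it (r.grip_depth is the distance from the TCP to the grasp point, in m); z points along the fingers, y is the line along which they close (so a half turn about z gives the same grasp; the last joint's range is limited). The gripper opens to 91 mm and grips with 3 to 60 N. Pads are 32 mm wide; open, the fingers measure 118 mm over their backs; the gripper's body (76 mm by 178 mm) begins 60 mm behind the grasp point.
Start: joints at [-1.391, 0.494, 1.345, -0, 1.302, -0.096], TCP at [0.17, -0.601, 0.214] pointing down, gripper open.
Joint ranges: [-2.91, 2.91], [-0.82, 2.16], [0.22, 2.67], [-1.22, 4.37], [0.12, 2.79], [-3.08, 3.08]. Speed limits (rad/s): [1.89, 1.89, 2.57, 3.01, 3.01, 3.01].

INTERFACE

Orientations are given as a 3x3 rotation matrix whose columns are the frame's x, y, z axes.
In Python, from workcell import monitor, imaging, r gives the robot as it stands. The module is installed in compiled form; this text tells all that it offers.
- The arm moves only by the tool apply_moves, never from a script. Its arguments are lists of equal length, an entry for each row: "dp": the shift along the tool's x, y, z in mm, a list of three; "dr": the turn, a rotation vector about the tool's x, y, z in degrees, a list of three; "gripper": the opening, from 0 (shut) to 1 (fully open). In form: {"dp": [[tx, ty, tz], ...], "dr": [[wx, wy, wz], ...], "gripper": [gripper, ...]}. A call has 1 to 20 rows; each row shifts and turns the commanded pose from where the row before left it, along the tool's axes as they then stand; what a row does not reach is not made up. A row lasts 1/12 s, in which the tool goes at most 41.7 mm and 7.16 degrees, less where a joint would pass 70% of its speed; a pose out of reach is approached as far as the arm can. A call is refused whole if a number of a shift passes 41.7 or a number of a turn 7.16, either way. A call with a gripper value outside its range is refused whole. The fingers move at their own pace and stop on an object; "newtons" is the grip in N (left out, the last holds). Time passes only in rows, so rows that do not move let the fingers close. It gives the time, the measured TCP pose, the force, the opening and the grip force at its end, in the units of the state.
- monitor.get_obs(): the state, without advancing time (a new reading comes with each control period).
- imaging.grab_frame(name): name is "scene" or "top"; returns a dict with "color" (384x512x3 uint8, red, green, blue), "depth" (384x512 float32, m along the optical axis (not along the pixel's ray), 0 where there is no reading), "fovy" (degrees; the focal length in pixels is half the picture's height over the tangent of half this angle, whatever the lens; pixels are square), "cx", "cy" (the principal point, pixels), "dist_coeffs" ([k1, k2, p1, p2, k3] as OpenCV has them; the pictures are not rectified), "world_to_cam" (4x4, takes a point from world to camera coordinates). Camera axes: x right, y down, z forward; pixel columns grow to the right and rows downward; lengths in m; the calibration is good to about 2 mm. A picture is of the moment at which its call begins.
- r.finish_job(): hands the job in; it is judged then, once.
The state is a dict: "time": time; "joint_positions": joint angles; "joint_vel": joint speeds; "tau": joint torques, N m; "tcp_pos": TCP position; "tcp_rot": TCP orientation; "contact_force": force on the tool from outside, world axes, zero at the start; "ft_torque": the same for the moment, N m; "finger_gap": opening from 0.0 (shut) to 1.0 (fully open); "grip_force": force on a finger pad.
Only numpy, scipy, OpenCV 4.12 (cv2) and the standard library are available. Lean on these libraries where they do the work, as an engineer would, in place of code of your own. Each camera call takes 0.05 s, during which the arm holds its last target. There are 200 camera calls.

TASK

Close out this inspection batch: first put the loose brass ring into the bin that already has a ring and the loose flanged pin into the bin that already has a pin, and let them go there. Then pick the spring clip up off the bench by its handles, squeeze it so that its jaws gape wide, and bring it level and straight onto the middle of the record card's free upright edge, so that the edge stands well inside the mouth with neither jaw touching the card. Finish there still holding the clip squeezed open in the air (I will slip the report in), and do not knock the card or disturb the bottle, the loupe or the slide box.

Things in the scene. Friction and masses are not known exactly. Their poses are not given: they have to be found in the camera images.
- ring_mid (a point): centre of the loose brass ring (bushing): outer diameter 36 mm, bore 20 mm, 26 mm high, standing on its flat end on the bench, about 120 g; z is its axis
- pin_mid (a point): centre (half-way up) of the loose flanged brass pin: 44 mm high in all, standing on its flange (36 mm diameter, 8 mm thick) with the 18 mm diameter shank up, about 120 g; z is its axis
- bin_ring: fixed open grey bin that already holds a ring like the loose one: 100 mm (its x) by 120 mm (its y) outside, 35 mm high, walls and floor 4 mm; origin at the centre of its underside. The sample ring stands at x +22, y +32 mm in the bin's frame; the rest of the floor is free. The two bins look alike and may have changed places: only their contents tell them apart
- bin_pin: the other fixed grey bin, of the same size and frame, that already holds a flanged pin, standing at x +22, y +32 mm in the bin's frame
- clip_mid (a point): centre of the coil (13 mm diameter), half-way up the loose dark steel spring clip, which lies on its side: 24 mm high, 95 mm long, 80 g. Axes: z up along the coil, x from the coil towards the mouth, y across; symmetric in y. Jaws with rubber tips reach to x +44 mm; two flat handles, 4 mm thick, lie at x -11 to -50 mm. Jaws shut at rest; pressing the handles together along y opens them evenly
- clip_grip (a point): where to squeeze the clip: midway between its handles, 34 mm behind the coil's centre, half-way up; axes as clip_mid. At rest the handles splay in a V, 0.3 rad each: over their outsides 31 mm at x -20 of the coil, 41 mm here, 51 mm at the ends. Takes about 4 N here to start, 12 N fully squeezed: then the handles are parallel, 22 mm over their outsides, against a stop. Let go, it springs shut
- clip_mouth (a point): point in the clip's mouth where the card edge belongs, 24 mm ahead of the coil's centre on its mid-plane, half-way up; axes as clip_mid. Fully squeezed, the mouth gapes about 23 mm here and 25 mm between the tips (then 39 mm ahead of the coil's centre)
- clip_left (a joint): turn of the clip's left (+y) lever, rad: 0 shut, 0.3 fully open at the stop; both levers always turn by the same amount
- clip_right (a joint): turn of the clip's right lever, rad: the same as the left
- clip: the spring clip again, its axes as at clip_mid, with the origin 12 mm lower, at the coil's lower end (on the bench)
- card_edge (a point): half-way up the free upright edge of the white record card, 45 mm above the bench. The card is a stiff upright sheet 3 mm thick (along x), 90 mm wide (along y), its lower edge 10 mm and its upper edge 75 mm above the bench. z is up; the card runs from this edge towards this point's +y, and the clip must come from its -y side, moving along +y
- card: the fixed card with its dark steel foot (50 mm along x, 55 mm along y, 15 mm high); origin on the bench under the card, 60 mm along +y from the free edge; the foot begins 40 mm in from the free edge
- bottle: bystander, leave alone: small amber bottle, 36 mm diameter, 75 mm high; origin at the centre of its underside
- loupe: bystander, leave alone: black loupe, 40 mm diameter, 38 mm high; origin at the centre of its underside
- slidebox: bystander, leave alone: black slide box 80 x 50 x 30 mm; origin at the centre of its underside
- ring: the loose ring again; origin at the centre of its underside
- pin: the loose pin again; origin at the centre of its underside

How it is judged:
By the outcome, as a careful person would: the job done as asked, in the order asked, and still so for the second after the job is handed in, while the arm keeps its last pose, push and grip.
It also fails if it takes over 58 s, if anything falls off the work surface, if the arm or the gripper's body presses on something with over 40 N, if the wrist force passes 120 N, or if a joint passes its speed limit or range.

## Working session

There is one attempt and no reset: what is moved stays moved. The work goes in short steps, Python scripts to look and compute and a tool call to move; the robot and the scene stay as the last step left them, time stands still between calls to the robot, and variables do not carry over. Pictures are saved under pics/ and viewed, at most 10 in all, crops included, and the job is handed in when it is done.

Besides the shell and the picture viewer there is one more tool, called as name(argument=value, ...) on one line, values as JSON. apply_moves: Moves the arm, as the interface text tells. Its arguments: {"type":"object","properties":{"dp":{"type":"array","items":{"type":"array","items":{"type":"number"}}},"dr":{"type":"array","items":{"type":"array","items":{"type":"number"}}},"gripper":{"type":"array","items":{"type":"number"}},"newtons":{"type":"number"}},"required":["dp","dr","gripper"]}

```bash
mkdir -p pics; cat > h.py <<'E'
import numpy as np, cv2
from workcell import monitor, imaging, r
def grab(n):
    f=imaging.grab_frame(n); fl=f["color"].shape[0]/2/np.tan(np.radians(f["fovy"])/2)
    f["K"]=np.array([[fl,0,f["cx"]],[0,fl,f["cy"]],[0,0,1]]); f["T"]=np.linalg.inv(f["world_to_cam"]); return f
def ray(f,uv):
    p=cv2.undistortPoints(np.array(uv,float).reshape(-1,1,2),f["K"],np.array(f["dist_coeffs"],float)).reshape(-1,2)
    d=np.c_[p,np.ones(len(p))]@f["T"][:3,:3].T; return f["T"][:3,3],d
def plane(f,uv,z):
    o,d=ray(f,uv); return o+d*((z-o[2])/d[:,2])[:,None]
def cloud(f):
    h,w=f["depth"].shape; v,u=np.mgrid[:h,:w]; uv=np.c_[u.ravel(),v.ravel()]
    o,d=ray(f,uv); return (o+d*f["depth"].reshape(-1,1)).reshape(h,w,3)
def proj(f,P):
    c=f["world_to_cam"]; rv=cv2.Rodrigues(c[:3,:3])[0]
    return cv2.projectPoints(np.array(P,float).reshape(-1,1,3),rv,c[:3,3],f["K"],np.array(f["dist_coeffs"],float))[0].reshape(-1,2)
def save(f,n): cv2.imwrite("pics/"+n,f["color"][:,:,::-1])
E
python3 - <<'E'
from h import *
for n in("top","scene"):
    f=grab(n); cv2.imwrite(f"pics/{n}0.png",cv2.resize(f["color"][:,:,::-1],(800,600),interpolation=cv2.INTER_CUBIC))
    print(n,f["T"][:3,3],f["T"][:3,2],f["K"][0,0],f["dist_coeffs"])
o=monitor.get_obs(); print(r.grip_depth,o)
E
```

```text
top [ 0.46526512 -0.00947174  1.1014804 ] [ 0.12351924 -0.02621487 -0.99199586] 369.5260255071235 [0.0021729 0.        0.        0.        0.       ]
scene [1.19163378 0.15629479 0.73062637] [-0.67737909 -0.19909093 -0.70818103] 416.38833875095156 [0.02936266 0.         0.         0.         0.        ]
0.0188 {'time': 0.1, 'joint_positions': array([-1.39053839e+00,  4.94115382e-01,  1.34604366e+00, -3.43670251e-07,
        1.30249472e+00, -9.54805094e-02]), 'joint_vel': array([-1.48678785e-03, -1.12394718e-03, -1.35593790e-03, -2.07126190e-05,
       -1.48085930e-03, -4.43251682e-04]), 'tau': array([ 5.62353758e-03, -8.80236125e+01, -3.82544839e+01,  7.09143095e-02,
        4.81814495e-02, -3.34568733e-05]), 'tcp_pos': array([ 0.17011682, -0.60106321,  0.21341006]), 'tcp_rot': array([[ 9.62224396e-01,  2.72257552e-01, -1.90563651e-04],
       [ 2.72257600e-01, -9.62223835e-01,  1.04384861e-03],
       [ 1.00830780e-04, -1.05629900e-03, -9.99999437e-01]]), 'contact_force': array([-0.00326742, -0.2917978 ,  0.17675532]), 'ft_torque': array([-0.01120328, -0.00204844, -0.02236456]), 'grip_force': 0.0, 'finger_gap': 0.998340629669792}
```

View pics/top0.png

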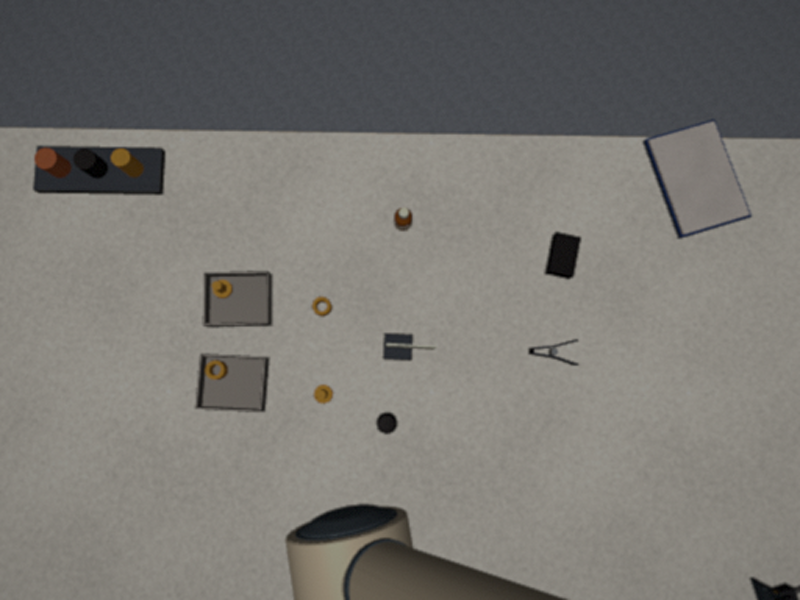

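View pics/scene0.png

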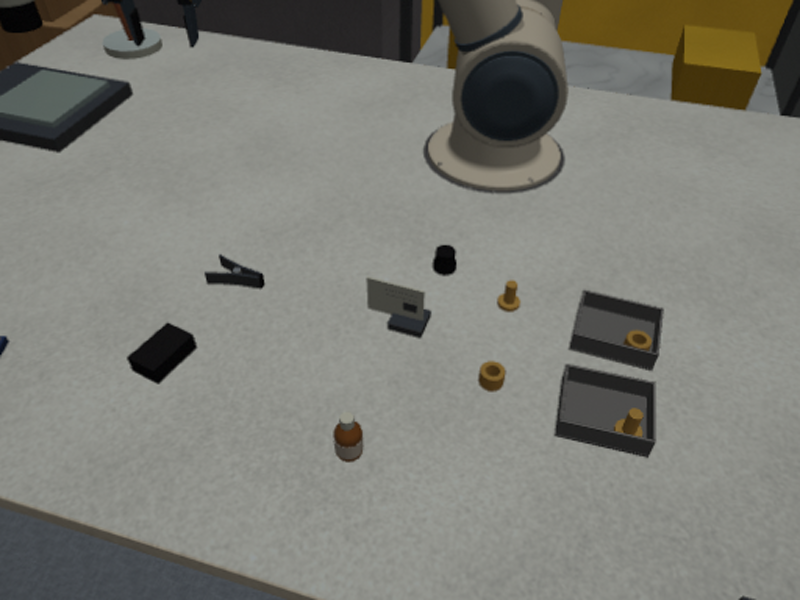

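Top view (800x600): pin bin at (238,299), ring bin at (233,383), loose ring at (322,306), loose pin at (323,394). The card's free edge is at (434,348). The clip's coil is at (553,351), with its mouth facing left towards the card (+y). The scene view agrees: the bin nearer the robot holds the ring, the farther one holds the pin.

```bash
cat > m.py <<'E'
from h import *
np.set_printoptions(precision=4,suppress=True)
def objs(f,mask,zmin=.004):
    C=cloud(f); n,l,s,c=cv2.connectedComponentsWithStats(mask.astype(np.uint8))
    out=[]
    for i in range(1,n):
        if s[i,4]<12: continue
        P=C[l==i]; P=P[(P[:,2]>-.02)&(P[:,2]<.12)]
        if len(P)<5 or not(.3<np.median(P[:,0])<.85 and abs(np.median(P[:,1]))<.45): continue
        out.append((c[i],s[i,4],P))
    return out
if __name__=="__main__":
  for n in("top","scene"):
    f=grab(n); hsv=cv2.cvtColor(f["color"],cv2.COLOR_RGB2HSV); print("==",n)
    br=(hsv[...,0]>10)&(hsv[...,0]<28)&(hsv[...,1]>140)&(hsv[...,2]>60)
    for c,a,P in objs(f,br):
        print("brass",c,a,"med",np.median(P,0),"min",P.min(0),"max",P.max(0)); 
        for z in(.013,.026,.044): print("   plane",z,plane(f,[c],z)[0])
        T=P[P[:,2]>P[:,2].max()-.006]; print("   top mid",(T.min(0)+T.max(0))/2,len(T))
    dk=(hsv[...,2]<75)
    for c,a,P in objs(f,dk): 
        print("dark",c,a,"min",P.min(0),"max",P.max(0),"mid",((P.min(0)+P.max(0))/2)[:2])
    C=cloud(f); T=C.reshape(-1,3)
    w=T[(T[:,2]>.025)&(T[:,2]<.09)&(abs(T[:,0]-.48)<.1)&(abs(T[:,1]+.02)<.09)]
    if len(w): print("card",len(w),w.min(0),w.max(0)); 
    for c,a,P in []: pass
    if len(w)>5: print("card fit x=a*y+b",np.polyfit(w[:,1],w[:,0],1), "p1/99",np.percentile(w,[1,99],axis=0))
E
python3 m.py
```

```text
== top
brass [257.3864 140.5227] 44 med [ 0.7541 -0.0347  0.0519] min [ 0.7482 -0.0495  0.0441] max [ 0.7665 -0.023   0.0563]
   plane 0.013 [ 0.7655 -0.0369  0.013 ]
   plane 0.026 [ 0.7619 -0.0365  0.026 ]
   plane 0.044 [ 0.7569 -0.0361  0.044 ]
   top mid [ 0.7577 -0.0362  0.0533] 28
brass [141.6476 184.3048] 105 med [0.6268 0.3002 0.0146] min [0.6121 0.2884 0.0081] max [0.6452 0.3187 0.0522]
   plane 0.013 [0.629  0.3047 0.013 ]
   plane 0.026 [0.6271 0.3009 0.026 ]
   plane 0.044 [0.6243 0.2957 0.044 ]
   top mid [0.629  0.3039 0.0494] 27
brass [205.6364 195.8   ] 55 med [0.5937 0.1134 0.0263] min [0.5793 0.0986 0.0173] max [0.6092 0.1304 0.0313]
   plane 0.013 [0.5961 0.1156 0.013 ]
   plane 0.026 [0.5945 0.1141 0.026 ]
   plane 0.044 [0.5924 0.112  0.044 ]
   top mid [0.5939 0.1157 0.0283] 35
brass [137.5426 236.4362] 94 med [0.4757 0.3062 0.03  ] min [0.46   0.2893 0.0136] max [0.4913 0.3233 0.0348]
   plane 0.013 [0.476 0.31  0.013]
   plane 0.026 [0.4758 0.3062 0.026 ]
   plane 0.044 [0.4757 0.3009 0.044 ]
   top mid [0.4757 0.3064 0.0318] 61
brass [206.5517 251.7586] 87 m
[... 3511 characters left out ...]
8] mid [0.4721 0.3099]
dark [315.8125 236.8438] 32 min [0.5866 0.1107 0.0056] max [0.5967 0.1248 0.0252] mid [0.5917 0.1177]
dark [389.397  264.1093] 1519 min [ 0.5596  0.2108 -0.0012] max [0.6638 0.3332 0.047 ] mid [0.6117 0.272 ]
dark [311.5692 244.9846] 65 min [0.6091 0.1005 0.0026] max [0.6186 0.1254 0.0259] mid [0.6138 0.1129]
dark [220.5024 282.8841] 207 min [ 0.7585 -0.0505  0.0036] max [ 0.7847 -0.0185  0.0739] mid [ 0.7716 -0.0345]
dark [476.1667 382.6667] 12 min [0.8169 0.4285 0.0157] max [0.8204 0.4379 0.0215] mid [0.8187 0.4332]
card 680 [ 0.38   -0.0961  0.0251] [0.5279 0.0076 0.0768]
card fit x=a*y+b [-0.7967  0.47  ] p1/99 [[ 0.3822 -0.0948  0.0255]
 [ 0.5274  0.0054  0.0757]]
```

apply_moves(dp=[[0, 0, 0], [0, 0, 0], [0, 0, 0], [0, 0, 0], [0, 0, 0], [0, 0, 0], [0, 0, 0], [0, 0, 0], [0, 0, 0], [0, 0, 0], [0, 0, 0], [28.5, 17, 0], [28.5, 17, 0], [28.5, 17, 0], [28.5, 17, 0], [28.5, 17, 0], [28.5, 17, 0], [28.5, 17, 0], [28.5, 17, 0], [28.5, 17, 0]], dr=[[0, 0, -6.745], [0, 0, -6.745], [0, 0, -6.745], [0, 0, -6.745], [0, 0, -6.745], [0, 0, -6.745], [0, 0, -6.745], [0, 0, -6.745], [0, 0, -6.745], [0, 0, -6.745], [0, 0, -6.745], [0, 0, 0], [0, 0, 0], [0, 0, 0], [0, 0, 0], [0, 0, 0], [0, 0, 0], [0, 0, 0], [0, 0, 0], [0, 0, 0]], gripper=[1, 1, 1, 1, 1, 1, 1, 1, 1, 1, 1, 1, 1, 1, 1, 1, 1, 1, 1, 1], newtons=20)

```text
time: 1.87
tcp_pos: [0.3237, -0.3434, 0.2139]
tcp_rot: [[0.0, 1.0, 0.0], [1.0, -0.0, -0.0], [-0.0, 0.0, -1.0]]
contact_force: [0.8, -0.2, 0.4]
finger_gap: 1.003
grip_force: 0.0
```

apply_moves(dp=[[28.7, 17.1, 0], [28.7, 17.1, 0], [28.7, 17.1, 0], [28.7, 17.1, 0], [28.7, 17.1, 0], [28.7, 17.1, 0], [28.7, 17.1, 0], [28.7, 17.1, 0], [28.7, 17.1, 0], [28.7, 17.1, 0], [28.7, 17.1, 0], [28.7, 17.1, 0], [28.7, 17.1, 0], [28.7, 17.1, 0], [28.7, 17.1, 0], [28.7, 17.1, 0], [0, 0, 30], [0, 0, 30], [0, 0, 30], [0, 0, 0]], dr=[[0, 0, 0], [0, 0, 0], [0, 0, 0], [0, 0, 0], [0, 0, 0], [0, 0, 0], [0, 0, 0], [0, 0, 0], [0, 0, 0], [0, 0, 0], [0, 0, 0], [0, 0, 0], [0, 0, 0], [0, 0, 0], [0, 0, 0], [0, 0, 0], [0, 0, 0], [0, 0, 0], [0, 0, 0], [0, 0, 0]], gripper=[1, 1, 1, 1, 1, 1, 1, 1, 1, 1, 1, 1, 1, 1, 1, 1, 1, 1, 1, 1])

```text
time: 3.53
tcp_pos: [0.5936, 0.1142, 0.1187]
tcp_rot: [[-0.0, 1.0, -0.008], [1.0, 0.0, -0.001], [-0.001, -0.008, -1.0]]
contact_force: [-0.9, 0.3, -0.5]
finger_gap: 1.0
grip_force: 0.0
```

apply_moves(dp=[[1, 3, 35], [0, 0, 35], [0, 0, 25], [0, 0, 10], [0, 0, 0], [0, 0, 0]], dr=[[0, 0, 0], [0, 0, 0], [0, 0, 0], [0, 0, 0], [0, 0, 0], [0, 0, 0]], gripper=[1, 1, 1, 1, 1, 1])

```text
time: 4.03
tcp_pos: [0.6006, 0.1153, 0.0203]
tcp_rot: [[0.0, 1.0, 0.001], [1.0, -0.0, 0.0], [0.0, 0.001, -1.0]]
contact_force: [0.2, 0.2, 1.6]
finger_gap: 1.0
grip_force: 0.0
```

apply_moves(dp=[[0, -2, 8], [0, 0, 5], [0, 0, 0], [0, 0, 0], [0, 0, 0], [0, 0, 0], [0, 0, 0], [0, 0, 0], [0, 0, 0], [0, 0, 0]], dr=[[0, 0, 0], [0, 0, 0], [0, 0, 0], [0, 0, 0], [0, 0, 0], [0, 0, 0], [0, 0, 0], [0, 0, 0], [0, 0, 0], [0, 0, 0]], gripper=[0.6, 0.6, 0.6, 0.2, 0.2, 0.2, 0.2, 0.2, 0.2, 0.2], newtons=20)

```text
time: 4.87
tcp_pos: [0.5979, 0.1153, 0.006]
tcp_rot: [[0.0, 1.0, 0.0], [1.0, -0.0, 0.0], [0.0, 0.0, -1.0]]
contact_force: [-1.3, -0.1, 2.3]
finger_gap: 0.385
grip_force: 20.0
```

apply_moves(dp=[[0, 0, -35], [0, 0, -35], [0, 0, -30], [19, -20.7, 0], [19, -20.7, 0], [19, -20.7, 0], [19, -20.7, 0], [19, -20.7, 0], [19, -20.7, 0], [19, -20.7, 0], [0, 0, 0], [0, 0, 25], [0, 0, 25], [0, 0, 0], [0, 0, 0]], dr=[[0, 0, 0], [0, 0, 0], [0, 0, 0], [0, 0, 0], [0, 0, 0], [0, 0, 0], [0, 0, 0], [0, 0, 0], [0, 0, 0], [0, 0, 0], [0, 0, 0], [0, 0, 0], [0, 0, 0], [0, 0, 0], [0, 0, 0]], gripper=[0.2, 0.2, 0.2, 0.2, 0.2, 0.2, 0.2, 0.2, 0.2, 0.2, 0.2, 0.2, 0.2, 0.2, 0.2])

```text
time: 6.12
tcp_pos: [0.4523, 0.2479, 0.0555]
tcp_rot: [[0.0, 1.0, -0.002], [1.0, -0.0, -0.001], [-0.001, -0.002, -1.0]]
contact_force: [0.7, -0.0, -0.6]
finger_gap: 0.393
grip_force: 20.0
```

apply_moves(dp=[[0, 0, 20], [0, 0, 15], [0, 0, 9], [0, 0, 0], [0, 0, 0], [0, 0, 0], [0, 0, 0], [0, 0, 0], [0, 0, -15], [0, 0, -30], [0, 0, -35], [0, 0, -20]], dr=[[0, 0, 0], [0, 0, 0], [0, 0, 0], [0, 0, 0], [0, 0, 0], [0, 0, 0], [0, 0, 0], [0, 0, 0], [0, 0, 0], [0, 0, 0], [0, 0, 0], [0, 0, 0]], gripper=[0.2, 0.2, 0.2, 0.2, 0.2, 0.53, 0.53, 0.53, 0.53, 0.53, 0.53, 0.6])

```text
time: 7.12
tcp_pos: [0.4536, 0.2486, 0.1151]
tcp_rot: [[0.0, 1.0, 0.002], [1.0, -0.0, 0.001], [0.001, 0.002, -1.0]]
contact_force: [2.1, 0.8, 1.1]
finger_gap: 0.578
grip_force: 0.0
```

apply_moves(dp=[[-27.7, -4, 0], [-27.7, -4, 0], [-27.7, -4, 0], [-27.7, -4, 0], [-27.7, -3, 0], [0, 0, 0], [0, 0, 20], [0, 0, 20], [0, 0, 0], [0, 0, 0]], dr=[[0, 0, 0], [0, 0, 0], [0, 0, 0], [0, 0, 0], [0, 0, 0], [0, 0, 0], [0, 0, 0], [0, 0, 0], [0, 0, 0], [0, 0, 0]], gripper=[0.8, 0.8, 0.8, 0.8, 0.8, 0.8, 0.8, 0.8, 0.8, 0.8])

```text
time: 7.95
tcp_pos: [0.4335, 0.1099, 0.0719]
tcp_rot: [[0.0, 1.0, -0.002], [1.0, -0.0, -0.0], [-0.0, -0.002, -1.0]]
contact_force: [-0.1, 0.5, 1.0]
finger_gap: 0.799
grip_force: 0.0
```

```bash
python3 - <<'E'
from h import *
print(monitor.get_obs()["tcp_pos"])
f=grab("scene"); cv2.imwrite("pics/s1.png",cv2.resize(f["color"][120:330,210:490,::-1],(800,600),interpolation=cv2.INTER_CUBIC))
E
```

```text
[0.43347315 0.1099296  0.07189834]
```

View pics/s1.png

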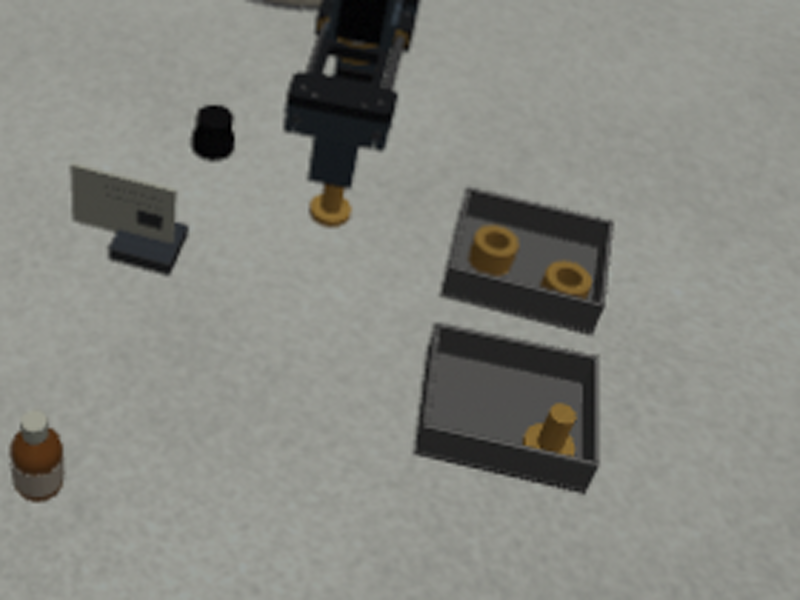

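The crop shows the loose ring standing in the ring bin at (494,248), beside the sample at (568,280). The fingers are centred over the pin at (330,205).

apply_moves(dp=[[0, 0, 25], [0, 0, 20], [0, 0, 10], [0, 0, 0], [0, 0, 0], [0, 0, 0], [0, 0, 0], [0, 0, 0], [0, 0, 0], [0, 0, 0], [0, 0, 0]], dr=[[0, 0, 0], [0, 0, 0], [0, 0, 0], [0, 0, 0], [0, 0, 0], [0, 0, 0], [0, 0, 0], [0, 0, 0], [0, 0, 0], [0, 0, 0], [0, 0, 0]], gripper=[0.5, 0.5, 0.5, 0.5, 0.1, 0.1, 0.1, 0.1, 0.1, 0.1, 0.1])

```text
time: 8.92
tcp_pos: [0.4343, 0.1099, 0.0175]
tcp_rot: [[0.0, 1.0, 0.001], [1.0, -0.0, 0.0], [0.0, 0.001, -1.0]]
contact_force: [-0.6, 0.5, 11.8]
finger_gap: 0.184
grip_force: 20.0
```

apply_moves(dp=[[0, 0, -20], [0, 0, -35], [0, 0, -35], [16.9, 21.9, 0], [16.9, 21.9, 0], [16.9, 21.9, 0], [16.9, 21.9, 0], [16.9, 21.9, 0], [16.9, 21.9, 0], [16.9, 21.9, 0], [16.9, 21.9, 0], [0, 0, 0], [0, 0, 20], [0, 0, 20], [0, 0, 0], [0, 0, 0]], dr=[[0, 0, 0], [0, 0, 0], [0, 0, 0], [0, 0, 0], [0, 0, 0], [0, 0, 0], [0, 0, 0], [0, 0, 0], [0, 0, 0], [0, 0, 0], [0, 0, 0], [0, 0, 0], [0, 0, 0], [0, 0, 0], [0, 0, 0], [0, 0, 0]], gripper=[0.1, 0.1, 0.1, 0.1, 0.1, 0.1, 0.1, 0.1, 0.1, 0.1, 0.1, 0.1, 0.1, 0.1, 0.1, 0.1])

```text
time: 10.25
tcp_pos: [0.6082, 0.2447, 0.0664]
tcp_rot: [[0.0, 1.0, -0.002], [1.0, -0.0, -0.001], [-0.001, -0.002, -1.0]]
contact_force: [0.7, -0.1, -1.5]
finger_gap: 0.187
grip_force: 20.0
```

apply_moves(dp=[[0, 0, 20], [0, 0, 15], [0, 0, 8], [0, 0, 0], [0, 0, 0], [0, 0, 0], [0, 0, 0], [0, 0, 0], [0, 0, -10], [0, 0, -30], [0, 0, -35], [0, 0, -35], [0, 0, -35]], dr=[[0, 0, 0], [0, 0, 0], [0, 0, 0], [0, 0, 0], [0, 0, 0], [0, 0, 0], [0, 0, 0], [0, 0, 0], [0, 0, 0], [0, 0, 0], [0, 0, 0], [0, 0, 0], [0, 0, 0]], gripper=[0.1, 0.1, 0.1, 0.1, 0.1, 0.4, 0.4, 0.4, 0.4, 0.4, 0.4, 0.4, 0.4])

```text
time: 11.33
tcp_pos: [0.6089, 0.2449, 0.1716]
tcp_rot: [[-0.0, 1.0, 0.0], [1.0, 0.0, 0.0], [0.0, 0.0, -1.0]]
contact_force: [1.1, -0.1, 0.4]
finger_gap: 0.402
grip_force: 0.0
```

```bash
cat > c.py <<'E'
from h import *
np.set_printoptions(precision=4,suppress=True)
print(monitor.get_obs()["tcp_pos"])
s=grab("scene"); t=grab("top")
a=cv2.resize(s["color"][130:330,90:460,::-1],(800,432),interpolation=cv2.INTER_CUBIC); cv2.imwrite("pics/s2.png",a)
for n,f in(("top",t),("scene",s)):
    C=cloud(f); g=f["color"].max(2)
    m=(C[...,0]>.43)&(C[...,0]<.58)&(C[...,1]>-.42)&(C[...,1]<-.24)&(g<90)
    uv=np.argwhere(m)[:,::-1]; P=plane(f,uv,.024 if n=="top" else .012)
    print(n,len(uv),"y",np.percentile(P[:,1],[0,100]),"x",np.percentile(P[:,0],[0,100]))
    mu=P[:,:2].mean(0)
    for y in np.arange(-.37,-.26,.01):
        q=P[abs(P[:,1]-y)<.005]
        if len(q): print("   y %.3f x %.4f..%.4f mid %.4f n%d"%(y,q[:,0].min(),q[:,0].max(),(q[:,0].min()+q[:,0].max())/2,len(q)))
    # card: points above bench
    for z0,z1 in((.02,.05),(.05,.085)):
        w=C[(C[...,2]>z0)&(C[...,2]<z1)&(abs(C[...,0]-.515)<.03)&(C[...,1]>-.12)&(C[...,1]<.02)]
        if len(w)>8: print("  card z>",z0,len(w),"y",np.percentile(w[:,1],[0,2,98,100]),"xfit",np.polyfit(w[:,1],w[:,0],1),"x@edge",np.polyval(np.polyfit(w[:,1],w[:,0],1),-.093))
f=t
crop=cv2.resize(t["color"][195:250,230:390,::-1],(800,275),interpolation=cv2.INTER_CUBIC); cv2.imwrite("pics/t2.png",crop)
E
python3 c.py
```

```text
[0.6089 0.2449 0.1716]
top 97 y [-0.3641 -0.2735] x [0.4883 0.5322]
   y -0.360 x 0.4883..0.5322 mid 0.5103 n9
   y -0.350 x 0.4912..0.5322 mid 0.5117 n7
   y -0.340 x 0.4941..0.5292 mid 0.5117 n8
   y -0.330 x 0.4970..0.5262 mid 0.5116 n8
   y -0.320 x 0.4998..0.5232 mid 0.5115 n15
   y -0.310 x 0.5027..0.5203 mid 0.5115 n18
   y -0.300 x 0.5056..0.5202 mid 0.5129 n6
   y -0.290 x 0.5055..0.5202 mid 0.5128 n11
   y -0.280 x 0.5084..0.5201 mid 0.5143 n13
   y -0.270 x 0.5113..0.5142 mid 0.5128 n2
  card z> 0.02 25 y [-0.0946 -0.0933 -0.0043 -0.0042] xfit [0.0649 0.5224] x@edge 0.5163955158916644
  card z> 0.05 54 y [-0.0933 -0.093  -0.0102 -0.0073] xfit [0.0461 0.522 ] x@edge 0.5176927080704373
scene 400 y [-0.375  -0.2719] x [0.4791 0.5473]
   y -0.370 x 0.4791..0.5381 mid 0.5086 n21
   y -0.360 x 0.4839..0.5473 mid 0.5156 n41
   y -0.350 x 0.4859..0.5465 mid 0.5162 n48
   y -0.340 x 0.4898..0.5427 mid 0.5163 n50
   y -0.330 x 0.4917..0.5397 mid 0.5157 n43
   y -0.320 x 0.4948..0.5366 mid 0.5157 n44
   y -0.310 x 0.4960..0.5354 mid 0.5157 n43
   y -0.300 x 0.4979..0.5339 mid 0.5159 n39
   y -0.290 x 0.4990..0.5341 mid 0.5166 n38
   y -0.280 x 0.5036..0.5311 mid 0.5173 n28
   y -0.270 x 0.5206..0.5321 mid 0.5264 n5
  card z> 0.02 327 y [-0.0954 -0.0945 -0.0073 -0.0062] xfit [0.0497 0.5263] x@edge 0.5216314298038935
  card z> 0.05 311 y [-0.0953 -0.0943 -0.0079 -0.0067] xfit [0.0457 0.5258] x@edge 0.5216013663801501
```

View pics/s2.png

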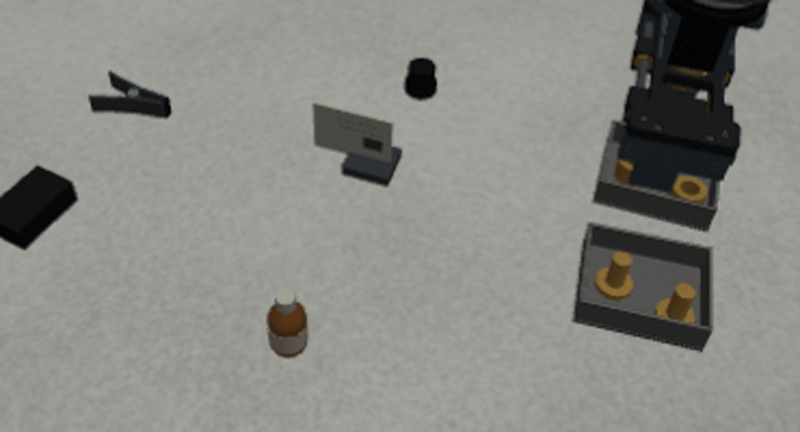

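View pics/t2.png

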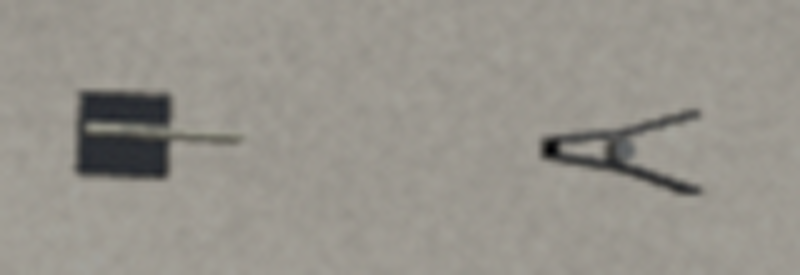

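The loose pin stands in the pin bin at (615,275), the ring is still in its own bin, and the bystanders have not moved. The top crop shows the clip's axis (tips at (550,148), handle ends at (700,112) and (700,190)) nearly parallel to the card.

apply_moves(dp=[[-31.3, -5.1, 0], [-31.3, -5.1, 0], [-31.3, -5.1, 0], [-31.3, -5.1, 0], [-31.3, -5.1, 0], [-31.3, -5.1, 0], [-31.3, -5.1, 0], [-31.3, -5.1, 0], [-31.3, -5.1, 0], [-31.3, -5.1, 0], [-31.3, -5.1, 0], [-31.3, -5.1, 0], [-31.3, -5.1, 0], [-31.3, -5.1, 0], [-31.3, -5.1, 0], [-31.3, -5.1, 0], [-31.3, -5.1, 0], [-31.3, -5.1, 0], [-31.3, -5.1, 0], [0, 0, 0]], dr=[[0, 0, 0], [0, 0, 0], [0, 0, 0], [0, 0, 0], [0, 0, 0], [0, 0, 0], [0, 0, 0], [0, 0, 0], [0, 0, 0], [0, 0, 0], [0, 0, 0], [0, 0, 0], [0, 0, 0], [0, 0, 0], [0, 0, 0], [0, 0, 0], [0, 0, 0], [0, 0, 0], [0, 0, 2.5], [0, 0, 0]], gripper=[0.4, 0.4, 0.4, 1, 1, 1, 1, 1, 1, 1, 1, 1, 1, 1, 1, 1, 1, 1, 1, 1])

```text
time: 13.1
tcp_pos: [0.5113, -0.355, 0.1695]
tcp_rot: [[0.05, 0.999, 0.001], [0.999, -0.05, -0.002], [-0.002, 0.001, -1.0]]
contact_force: [-0.9, 0.5, -0.6]
finger_gap: 0.997
grip_force: 0.0
```

apply_moves(dp=[[0, 0, 30], [0, 0, 35], [0, 0, 35], [0, 0, 20], [0, 0, 0], [0, 0, 0]], dr=[[0, 0, 0], [0, 0, 0], [0, 0, 0], [0, 0, 0], [0, 0, 0], [0, 0, 0]], gripper=[1, 1, 1, 1, 1, 1])

```text
time: 13.6
tcp_pos: [0.512, -0.3493, 0.049]
tcp_rot: [[0.044, 0.999, -0.001], [0.999, -0.044, 0.001], [0.001, -0.001, -1.0]]
contact_force: [0.3, -0.8, 1.4]
finger_gap: 1.0
grip_force: 0.0
```

apply_moves(dp=[[-2, 0, 20], [0, 0, 15], [0, 0, 8], [0, 0, 3], [0, 0, 0], [0, 0, 0], [0, 0, 0], [0, 0, 0], [0, 0, 0], [0, 0, 0], [0, 0, 0], [0, 0, 0], [0, 0, 0], [0, 0, 0], [0, 0, 0], [0, 0, 0]], dr=[[0, 0, 0], [0, 0, 0], [0, 0, 0], [0, 0, 0], [0, 0, 0], [0, 0, 0], [0, 0, 0], [0, 0, 0], [0, 0, 0], [0, 0, 0], [0, 0, 0], [0, 0, 0], [0, 0, 0], [0, 0, 0], [0, 0, 0], [0, 0, 0]], gripper=[0.8, 0.8, 0.8, 0.8, 0.7, 0.6, 0.55, 0.5, 0.45, 0.4, 0.35, 0.3, 0.25, 0.2, 0.1, 0.1], newtons=25)

```text
time: 14.93
tcp_pos: [0.5128, -0.3524, 0.0039]
tcp_rot: [[0.044, 0.999, 0.002], [0.999, -0.044, -0.001], [-0.001, 0.002, -1.0]]
contact_force: [-0.5, -0.9, 8.8]
finger_gap: 0.229
grip_force: 25.0
```

apply_moves(dp=[[0, 0, 0], [0, 0, 0], [0, 0, 0]], dr=[[0, 0, 0], [0, 0, 0], [0, 0, 0]], gripper=[0.1, 0.1, 0.1])

```text
time: 15.18
tcp_pos: [0.5128, -0.3523, 0.0039]
tcp_rot: [[0.044, 0.999, 0.001], [0.999, -0.044, -0.001], [-0.001, 0.002, -1.0]]
contact_force: [-0.0, -0.9, 9.3]
finger_gap: 0.235
grip_force: 25.0
```

apply_moves(dp=[[0, 0, -10], [0, 0, -15], [0, 0, -8], [0, 0, 0], [10, 0, 0], [15, 0.5, 0], [20, 0.5, 0], [20, 0.5, 0], [20, 0.5, 0], [20, 0.5, 0], [20, 0, 0], [10, 0, 0], [0, 0, 0], [0, 0, 0], [0, 0, 0]], dr=[[0, 0, 0], [0, 0, 0], [0, 0, 0], [0, 0, 0], [0, 0, 0], [0, 0, 0], [0, 0, 0], [0, 0, 0], [0, 0, 0], [0, 0, 0], [0, 0, 0], [0, 0, 0], [0, 0, 0], [0, 0, 0], [0, 0, 0]], gripper=[0.1, 0.1, 0.1, 0.1, 0.1, 0.1, 0.1, 0.1, 0.1, 0.1, 0.1, 0.1, 0.1, 0.1, 0.1], newtons=30)

```text
time: 16.43
tcp_pos: [0.5206, -0.2173, 0.0358]
tcp_rot: [[0.044, 0.999, 0.0], [0.999, -0.044, -0.0], [-0.0, 0.0, -1.0]]
contact_force: [-0.8, -0.4, -0.4]
finger_gap: 0.234
grip_force: 30.0
```

```bash
cat > d.py <<'E'
from h import *
import sys
np.set_printoptions(precision=4,suppress=True)
n=sys.argv[1]; o=monitor.get_obs(); print(o["tcp_pos"],o["finger_gap"])
s=grab("scene"); t=grab("top")
def c(f,a,b,x,y,w,h): return cv2.resize(f["color"][a:b,x:y,::-1],(w,h),interpolation=cv2.INTER_CUBIC)
cv2.imwrite(f"pics/c{n}.png",np.vstack([c(s,130,210,180,290,800,320*800//880),c(t,195,250,230,340,800,290)]))
for nm,f in(("top",t),("scene",s)):
    C=cloud(f); y0=o["tcp_pos"][1]
    w=C[(C[...,2]>.025)&(C[...,2]<.085)&(abs(C[...,0]-.515)<.03)&(C[...,1]>-.10)&(C[...,1]<-.05)]
    print(nm,"card",len(w),np.polyfit(w[:,1],w[:,0],1) if len(w)>5 else 0,w[:,1].min() if len(w) else 0)
    m=(C[...,2]>.02)&(C[...,2]<.075)&(abs(C[...,0]-.515)<.04)&(C[...,1]>y0+.02)&(C[...,1]<y0+.1)&(f["color"].max(2)<85)
    P=C[m]
    for a in np.arange(y0+.02,y0+.1,.008):
        q=P[(P[:,1]>=a)&(P[:,1]<a+.008)]
        if len(q)>1: print("   y+%.3f"%(a-y0),len(q),"x",q[:,0].min(),q[:,0].max(),"z",q[:,2].min(),q[:,2].max())
E
python3 d.py 1
```

```text
[ 0.5206 -0.2173  0.0358] 0.23377719504385452
top card 33 [0.0204 0.5199] -0.0936765155685457
   y+0.028 4 x 0.5095929990650294 0.5293197604946902 z 0.055504789864501136 0.05831600143576354
   y+0.036 11 x 0.509435043772149 0.5322643318872922 z 0.044214675661916614 0.05829664005291124
   y+0.044 6 x 0.5094123462981109 0.5348947619311657 z 0.05325828066837346 0.06274982680794161
   y+0.052 4 x 0.5328131668091419 0.5348885057287618 z 0.045076915112956195 0.05909209726017606
   y+0.060 6 x 0.5065386089198922 0.5377785670581833 z 0.04859049254369752 0.05762341135820925
   y+0.068 8 x 0.5065099324864583 0.5381449409275167 z 0.04924561269496297 0.05903023318743306
scene card 290 [0.0604 0.5269] -0.09531650573965403
   y+0.020 35 x 0.5126853125582468 0.5357043051272155 z 0.03623539961850364 0.05662324247977113
   y+0.028 37 x 0.5095496397314827 0.5373939475460586 z 0.03456816296520804 0.057568759746819076
   y+0.036 44 x 0.512335522392419 0.5376447598157377 z 0.03288481441557933 0.056884203846291004
   y+0.044 48 x 0.5092764093465691 0.540970012061762 z 0.03290604554064458 0.056618461734538994
   y+0.052 46 x 0.5082694980358136 0.5426260981263505 z 0.033660937083042075 0.05763577215710736
   y+0.060 52 x 0.5079978929854786 0.5440891366433441 z 0.02988964210736622 0.05693271408265532
   y+0.068 47 x 0.5074116791778659 0.5453194728503578 z 0.03510360159100723 0.057926218123577344
   y+0.076 16 x 0.5058990670327208 0.5420597953370773 z 0.034108724503647325 0.05757834452915045
```

View pics/c1.png

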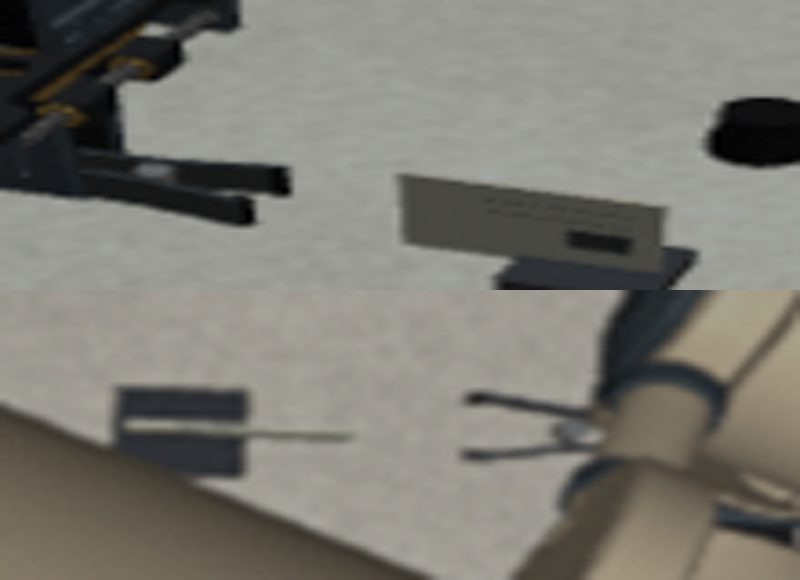

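The clip is held squeezed and gaping, its tips in the top crop at (470,397) and (465,456), level and parallel to the card. The card's line passes about 15 px, or 6.5 mm, to the -x side of the clip's axis, so I shift sideways before going in.

apply_moves(dp=[[0, -2.5, -1], [0, -2.5, 0], [0, -1.5, 0], [8, 0, 0], [12, 0, 0], [8, 0, 0], [2, 0, 0], [0, 0, 0], [0, 0, 0]], dr=[[0, 0, 0], [0, 0, 0], [0, 0, 0], [0, 0, 0], [0, 0, 0], [0, 0, 0], [0, 0, 0], [0, 0, 0], [0, 0, 0]], gripper=[0.1, 0.1, 0.1, 0.1, 0.1, 0.1, 0.1, 0.1, 0.1])

```text
time: 17.28
tcp_pos: [0.5155, -0.1864, 0.037]
tcp_rot: [[0.043, 0.999, 0.0], [0.999, -0.043, -0.0], [-0.0, 0.0, -1.0]]
contact_force: [-1.0, 0.4, -0.5]
finger_gap: 0.231
grip_force: 30.0
```

```bash
python3 d.py 2
```

```text
[ 0.5155 -0.1864  0.037 ] 0.23099737576761178
top card 33 [0.0182 0.5197] -0.09344580144441501
   y+0.036 2 x 0.5066209095865528 0.5262381623585336 z 0.05422628887563752 0.05768905166082772
   y+0.044 6 x 0.5036894222924967 0.5291751541411558 z 0.052989054022758 0.05824163604115862
   y+0.052 6 x 0.5035365073372585 0.5292803300276087 z 0.05280294361150162 0.059872523674147304
   y+0.060 5 x 0.5006683032773517 0.5318740695422209 z 0.048516849053339195 0.05981061328751469
   y+0.068 9 x 0.5005025501285463 0.5346022273802707 z 0.057322770022408154 0.0635911856242859
scene card 284 [0.0499 0.526 ] -0.09554519322735724
   y+0.020 39 x 0.508098204449263 0.5306140793528452 z 0.03370674804358731 0.058125261670128436
   y+0.028 32 x 0.5065308211397677 0.5310012576615301 z 0.03555729435972477 0.05780335160053385
   y+0.036 45 x 0.5059788906758736 0.533161608837737 z 0.035797792657605965 0.059362244487419336
   y+0.044 49 x 0.5045267756734653 0.5348963738238766 z 0.03444368999525205 0.058265081357354975
   y+0.052 48 x 0.5052625416923953 0.5370707866740709 z 0.034497756923634326 0.05787818532688638
   y+0.060 51 x 0.5019755043954881 0.5381533987042988 z 0.03454877190010175 0.05893139738212949
   y+0.068 50 x 0.5013992819380636 0.54111990873961 z 0.033808182566056666 0.05888769031915009
   y+0.076 11 x 0.5013377654391818 0.5360581340266383 z 0.035122004496093484 0.055696963401673294
   y+0.092 48 x 0.5189264868189861 0.5244048798863823 z 0.020449318381233983 0.07336579733001214
```

View pics/c2.png

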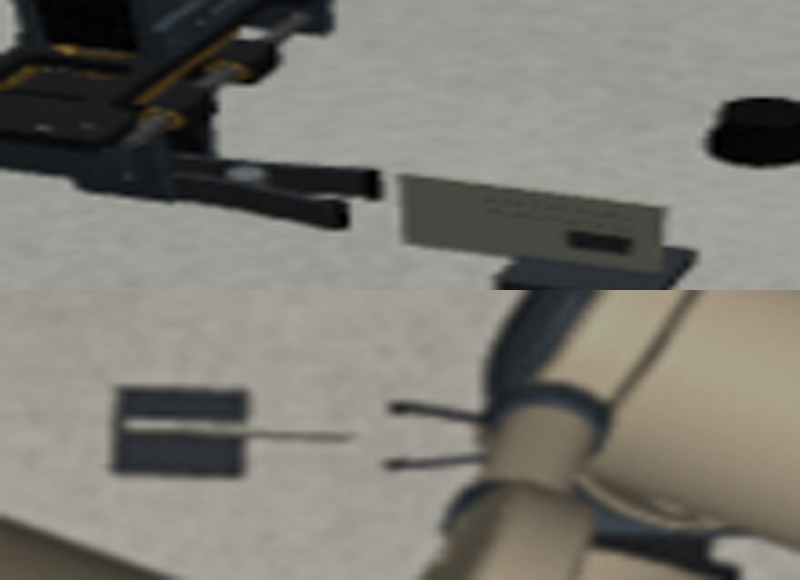

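Top crop: the tips at (392,407) and (388,465) straddle the card's line (edge at (354,437)) to within about 1 mm, and the tip-to-edge gap is about 14 mm. I advance straight, with a 1 mm trim.

apply_moves(dp=[[0, -1, 0], [4, 0, 0], [6, 0, 0], [6, 0, 0], [6, 0, 0], [6, 0, 0], [4, 0, 0], [0, 0, 0], [0, 0, 0], [0, 0, 0]], dr=[[0, 0, 0], [0, 0, 0], [0, 0, 0], [0, 0, 0], [0, 0, 0], [0, 0, 0], [0, 0, 0], [0, 0, 0], [0, 0, 0], [0, 0, 0]], gripper=[0.1, 0.1, 0.1, 0.1, 0.1, 0.1, 0.1, 0.1, 0.1, 0.1])

```text
time: 18.22
tcp_pos: [0.5158, -0.1548, 0.0369]
tcp_rot: [[0.044, 0.999, 0.0], [0.999, -0.044, -0.0], [-0.0, 0.0, -1.0]]
contact_force: [0.4, -0.0, -1.1]
finger_gap: 0.23
grip_force: 30.0
```

```bash
python3 d.py 3
```

```text
[ 0.5158 -0.1548  0.0369] 0.23027431398159925
top card 63 [-0.0073  0.5177] -0.0979791359763684
   y+0.052 6 x 0.5034721989737996 0.531862736993421 z 0.0451481608004658 0.057127798670317365
   y+0.060 3 x 0.5033258343786001 0.5316239519164845 z 0.057662913085047895 0.060783383260824664
   y+0.068 10 x 0.5005826560447294 0.5344232642952982 z 0.05505298405828851 0.06146401851668948
scene card 331 [-0.1758  0.5125] -0.09997222492242322
   y+0.020 38 x 0.507906747906773 0.5306002210166182 z 0.03365093122362195 0.05801102051287921
   y+0.028 36 x 0.5076379608451592 0.5317596495447433 z 0.03447456329111298 0.058425015583521867
   y+0.036 45 x 0.5081677051815375 0.5336385175814218 z 0.03543151125881616 0.05829246766976859
   y+0.044 51 x 0.5039400024599104 0.5360175671050996 z 0.03475641456165701 0.059380665213490724
   y+0.052 35 x 0.5078152011181893 0.5367968083123574 z 0.03411593628952736 0.05724663192440638
   y+0.060 52 x 0.5181329381948001 0.5389953264055664 z 0.0338036747636129 0.07176473722226584
   y+0.068 69 x 0.5201747099196118 0.5412277441257433 z 0.021251675501123612 0.07364200285503253
   y+0.076 48 x 0.5184586098963659 0.5344735288700723 z 0.020349845890484497 0.07246368612974308
   y+0.084 49 x 0.518985655514181 0.5251773408791146 z 0.020820688353374472 0.07299445790893033
   y+0.092 50 x 0.5206056285961299 0.5260575758369771 z 0.02073907028232147 0.07374995696527287
```

View pics/c3.png

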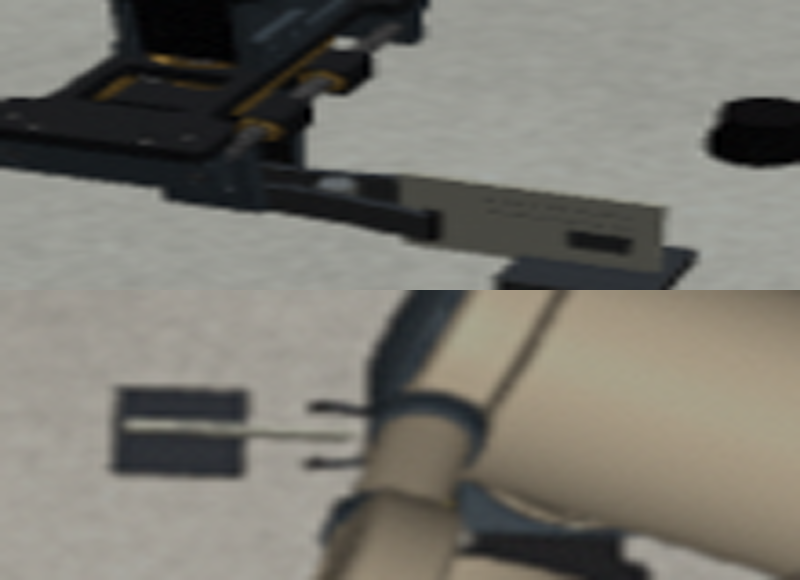

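Both jaws stand clear on either side of the card (top crop: jaws at y=407 and 462, card at 436), with the edge about 17 mm inside the tips and no contact force. I push in 1 mm more, let it settle, and hand in.

apply_moves(dp=[[1, -0.5, 0], [0, 0, 0], [0, 0, 0], [0, 0, 0], [0, 0, 0], [0, 0, 0]], dr=[[0, 0, 0], [0, 0, 0], [0, 0, 0], [0, 0, 0], [0, 0, 0], [0, 0, 0]], gripper=[0.1, 0.1, 0.1, 0.1, 0.1, 0.1])

```text
time: 18.82
tcp_pos: [0.5153, -0.1537, 0.0369]
tcp_rot: [[0.044, 0.999, 0.0], [0.999, -0.044, 0.0], [0.0, 0.0, -1.0]]
contact_force: [-0.3, 0.1, 0.7]
finger_gap: 0.23
grip_force: 30.0
```

```bash
python3 -c "
from workcell import r,monitor
o=monitor.get_obs();print(o['tcp_pos'],o['contact_force'],o['finger_gap'],r.finish_job())"
```

```text
the job is handed in; nothing more can be done
[ 0.51528082 -0.15367417  0.0369101 ] [-0.33498109  0.1091622   0.73903275] 0.23022960837736092 None
```

The job is handed in at 18.8 s: the ring and pin are in their matching bins, and the clip is held squeezed open and level, with the card's edge about 17 mm inside its tips and no contact seen or felt; no verdict came back.

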